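Shift the sander's feed lever to the slot with the round tablet

TASK

On the sander's feed gearbox, the gear lever stands somewhere in the left-hand pair of slots: push it over through the H-shaped gate until it is fully home at the end of the right-hand slot that has the round disc tablet beyond it. Push the knob with the outside of the fingers, never gripping it, and let go at the end with the lever left there. Leave the wooden block, the glue bottle and the bar clamp where they are.

Things in the scene. Friction and masses are not known exactly. Their poses are not given: they have to be found in the camera images.
- feed_unit: Fixed green feed gearbox, 190 x 170 mm, turned up to 0.45 rad either way. Origin on the bench under the gate's centre; z up, x (away from the robot when square to it) along the slots, y to the left along the cross slot. On top, 110 mm up, a steel gate plate 136 x 144 mm, 6 mm thick. A grey motor (top 97 mm up) lies beyond its +x face, a pulley (top 95 mm) on its -y face.
- gate_centre (a point): Centre of the H gate on the plate's top face, axes as feed_unit. Openings 18 mm wide: two slots along x, centred at y = +24 and -24 mm, from x = -34 to +34 mm, joined at x = 0 by a cross slot along y; inner corners rounded 7 mm. At x = +-51, y = +-24 mm, beyond the slot ends, lie the tablets: bar far left, disc and cross at the two right ends (-y), either way round; near left (-x, +y) is bare.
- lever_knob (a point): Centre of the lever's black knob: 44 mm across its sides, which face gate +-x and +-y, 30 mm tall, made of four upright 20 mm round lobes at its corners with a shallow valley in each side. It sits on a 12 mm steel stem, 80 mm above the gate's top face when upright, and leans with it; about 45 mm of stem shows below it. z along the stem. The lever only tips on its pivot; gate walls stop the stem.
- lever_stem (a point): Point on the axis of the lever's stem at gate height (87 mm above the pivot): where in the gate the lever stands. It starts anywhere along the left slot line, from near end to far end. Fully home in a slot it is about 25 mm from the cross slot's centre line and about 26 mm, seen from above, from the centre of the tablet beyond.
- across (a joint): Sideways lean of the lever, rad; pivot 90 mm below gate_centre. 0 upright, positive towards gate +y (left): about 0.27 in the left slots, -0.27 in the right ones (play 0.03 either way). The knob's centre is at gate y = 170 mm x cos(along) x sin(across). It stays where it is left; about 1.5 N at the knob moves it.
- along (a joint): Lean of the lever along the slots, rad: 0 in the cross slot (play 0.03 either way), positive towards gate +x: about 0.30 fully home in the far slots, -0.30 in the near ones. The knob's centre is at gate x = 170 mm x sin(along). It stays where it is left; about 1.5 N at the knob moves it.
- disc: Round disc tablet, 28 mm diameter, 4 mm thick, black plastic, fixed on the gate plate beyond the end of the wanted slot. Origin at the centre of its underside.
- bar: Bar tablet, 36 x 9 mm, 4 mm thick, black plastic, long side along gate y, fixed on the gate plate beyond the far left slot. Origin at the centre of its underside.
- cross: Cross tablet of two 30 x 8 mm arms, 4 mm thick, black plastic, fixed on the gate plate beyond the other right-hand slot. Origin at the centre of its underside.
- wood_block: Loose light wood block, 55 x 90 x 28 mm, on the bench to the left of the gearbox. Origin at the centre of its underside. Bystander.
- glue_bottle: Loose white glue bottle, 52 mm diameter, 130 mm tall, standing on the bench to the left of the gearbox. Origin at the centre of its underside. Bystander.
- bar_clamp: Loose red quick bar clamp lying on the bench to the right of the gearbox, bar 260 mm long, 24 mm tall. Origin at bench height under the middle of the bar. Bystander.

How it is judged:
By the outcome, as a careful person would: the job done as asked, in the order asked, and still so for the second after the job is handed in, with the robot touching nothing.
It also fails if it takes over 51 s, if anything falls off the work surface, if the arm or the gripper's body presses on something with over 40 N, if the wrist force passes 120 N, or if a joint passes its speed limit or range.

ROBOT

A 7-joint arm with a two-finger parallel gripper is mounted at the origin on the work surface. World frame = base frame: x ahead of the robot, y to its left, z up, the work surface at z = 0. Lengths are in m, angles in rad, forces in N, time in s.
With the tool pointing down it reaches from about 0.4 to 0.875 m from the base axis. Payload 19.3 kg.
Tool frame: the origin (TCP) lies midway between the tips of the shut fingers; the grasp point (between the pads) lies bot.tcp_to_grasp behind it (bot.tcp_to_grasp is the distance from the TCP to the grasp point, in m); z points along the fingers, y is the line along which they close (so a half turn about z gives the same grasp; the last joint's range is limited). The gripper opens to 85 mm and grips with 20 to 120 N. Pads are 22 mm wide; open, the fingers measure 114 mm over their backs; the gripper's body (76 mm by 85 mm) begins 54 mm behind the grasp point. The pads swing forward as they close: fully open they stand 13 mm farther back than shut.
Start: joints at [1.1, 0.521, -0.036, 1.599, 0.021, 1.021, -0.113], TCP at [0.244, -0.575, 0.231] pointing down, gripper open.
Joint ranges: [-2.91, 2.91], [-0.3, 2.13], [-1.5, 1.42], [0.17, 2.43], [-1.26, 4.41], [0.16, 1.93], [-2.52, 2.52]. Speed limits (rad/s): [1.89, 1.89, 2.39, 2.39, 3.01, 3.01, 3.01].

INTERFACE

Orientations are given as [roll, pitch, yaw] about the fixed x, y, z axes, in that order (R = Rz(yaw) Ry(pitch) Rx(roll)).
In Python, from workcell import observe, imaging, bot gives the robot as it stands.
- The arm moves only by the tool send_rows, never from a script. Its argument "plan" is text: rows parted by semicolons, each of 7 numbers parted by spaces: the shift along the tool's x, y, z in m, then the turn, a rotation vector about the tool's x, y, z in degrees, then the finger opening in m, from 0 to 0.0854. In form: dx dy dz rx ry rz claw; .... A call has 1 to 10 rows; each row is the pose to reach, as a shift and turn from the pose commanded when the call began, along the tool's axes at that moment; what a row does not reach only later rows make up. A row lasts 1/12 s, in which the tool goes at most 41.7 mm and 7.16 degrees, less where a joint would pass 70% of its speed; a pose out of reach is approached as far as the arm can. A call with a gripper value outside its range is refused whole. The fingers move at their own pace and stop on an object; "grip_force" is the grip in N (left out, the last holds). Time passes only in rows, so rows that repeat a pose let the fingers close. It gives the time, the measured TCP pose, the force, the opening and the grip force at its end, in the units of the state.
- observe(): the state, without advancing time (a new reading comes with each control period).
- imaging.grab_frame(name): name is "scene" or "top" or "wrist"; returns a dict with "color" (384x512x3 uint8, red, green, blue), "fx", "fy", "cx", "cy" (pixels), "dist_coeffs" ([k1, k2, p1, p2, k3] as OpenCV has them; the pictures are not rectified), "eye" and "orientation" of the camera in the world; the wrist camera has in their place "tool_from_camera" (4x4, takes a point from camera to tool coordinates, whose origin is the TCP and whose axes are the flange's). Camera axes: x right, y down, z forward; pixel columns grow to the right and rows downward; lengths in m; the calibration is good to about 2 mm. A picture is of the moment at which its call begins: read the wrist's pose just before it. There is no depth.
- bot.job_done(): hands the job in; it is judged then, once.
The state is a dict: "clock": time; "qpos": joint angles; "qd": joint speeds; "joint_efforts": joint torques, N m; "position": TCP position; "tool_rot": TCP orientation; "force": force on the tool from outside, world axes, zero at the start; "moment": the same for the moment, N m; "grip_width": finger opening in m; "finger_force": force on a finger pad.
Only numpy, scipy, OpenCV 4.12 (cv2) and the standard library are available. Lean on these libraries where they do the work, as an engineer would, in place of code of your own. Each camera call takes 0.05 s, during which the arm holds its last target. There are 200 camera calls.

## Working session

There is one attempt and no reset: what is moved stays moved. The work goes in short steps, Python scripts to look and compute and a tool call to move; the robot and the scene stay as the last step left them, time stands still between calls to the robot, and variables do not carry over. Pictures are saved under pics/ and viewed, at most 10 in all, crops included, and the job is handed in when it is done.

Besides the shell and the picture viewer there is one more tool, called after "Emit:" as name(argument=value, ...) on one line, values as JSON. send_rows: Moves the arm, as the interface text tells. Its arguments: {"type":"object","properties":{"plan":{"type":"string"},"grip_force":{"type":"number"}},"required":["plan"]}

```bash
mkdir -p pics; python3 - <<'E'
from workcell import observe, imaging, bot
import cv2,numpy as np
s=observe();print(s['clock'],s['position'],s['tool_rot'],s['grip_width'],bot.tcp_to_grasp)
a=[]
for n in("scene","top"):
    f=imaging.grab_frame(n);a.append(f['color']);cv2.imwrite(f'pics/{n}0.png',f['color'][:,:,::-1])
    print(n,{k:v for k,v in f.items() if k!='color'})
cv2.imwrite('pics/top0b.png',cv2.resize(a[1][:,:,::-1],(800,600)))
E
```

```text
0.0 [ 0.24365584 -0.57516937  0.23072386] [-3.14043115e+00  8.17606438e-05  4.00761144e-01] 0.08539051791436204 0.0187
scene {'fx': 400.2043330269339, 'fy': 400.2043330269339, 'cx': 260.9915281810891, 'cy': 191.65500636585904, 'dist_coeffs': array([-0.03186685,  0.        ,  0.        ,  0.        ,  0.        ]), 'eye': array([ 1.24171774, -0.27216316,  0.95099288]), 'orientation': array([-2.41951092, -0.00448825,  1.1272798 ])}
top {'fx': 484.0441776071577, 'fy': 484.0441776071577, 'cx': 254.14462785871882, 'cy': 189.89252970964037, 'dist_coeffs': array([0.0141153, 0.       , 0.       , 0.       , 0.       ]), 'eye': array([0.53155511, 0.06345729, 1.23082012]), 'orientation': array([-3.06215944, -0.01176561, -1.59871291])}
```

View pics/top0b.png

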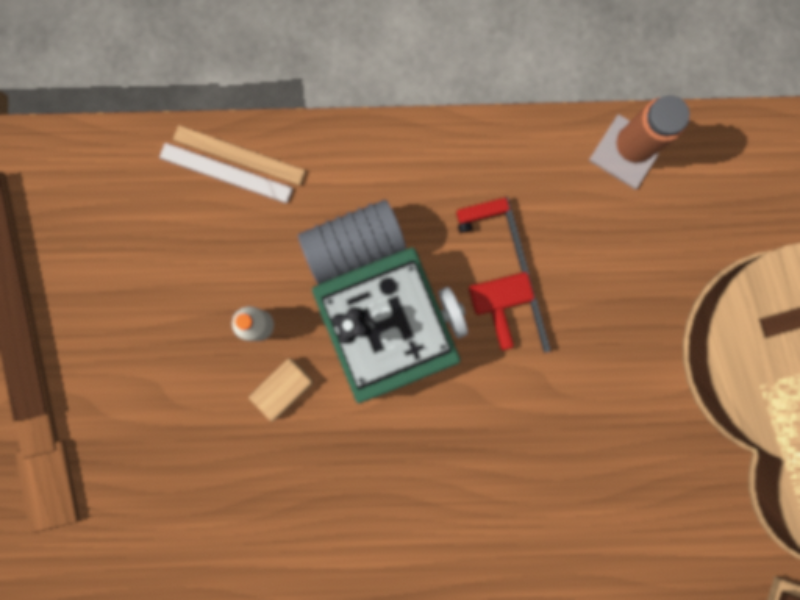

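View pics/scene0.png

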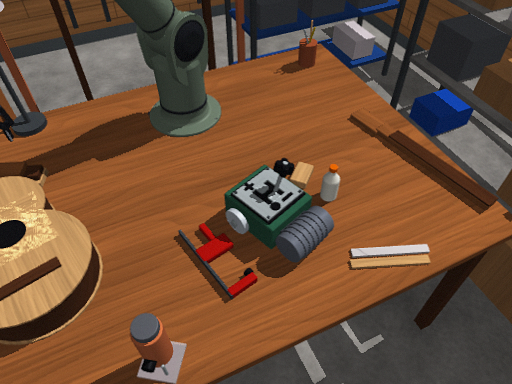

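The top view, with +x up and +y left, shows the gearbox turned about +0.35 rad. The disc is at the far right (388,287), the cross at the near right (413,350), the bar at the far left (358,297), and the knob leans left at about (347,325) in the 800-px image.

```bash
cat > h.py <<'E'
import numpy as np,cv2
from scipy.spatial.transform import Rotation as R
def ray(f,uv):
    K=np.array([[f['fx'],0,f['cx']],[0,f['fy'],f['cy']],[0,0,1]])
    p=cv2.undistortPoints(np.array(uv,float).reshape(-1,1,2),K,f['dist_coeffs']).reshape(-1,2)
    d=np.c_[p,np.ones(len(p))]
    return d@R.from_euler('xyz',f['orientation']).as_matrix().T
def plane(f,uv,z):
    d=ray(f,uv);return f['eye']+d*((z-f['eye'][2])/d[:,2])[:,None]
E
python3 - <<'E'
from workcell import observe, imaging, bot
from h import *
f=imaging.grab_frame('top');im=f['color'];hsv=cv2.cvtColor(im,cv2.COLOR_RGB2HSV)
g=im.max(2);
roi=np.zeros(g.shape,np.uint8);roi[150:270,190:310]=1
m=((hsv[:,:,1]<60)&(g<75)).astype(np.uint8)*roi
n,l,st,c=cv2.connectedComponentsWithStats(m)
for i in range(1,n):
    if st[i,4]>15: print(st[i],c[i],plane(f,[c[i]],.120)[0])
cr=cv2.resize(im[150:270,190:310],(600,600),interpolation=cv2.INTER_CUBIC);cv2.imwrite('pics/crop1.png',cr[:,:,::-1])
E
```

```text
[214 157  46  20 115] [235.66086957 166.68695652] [0.67448806 0.08910691 0.12      ]
[204 177   9   4  19] [207.52631579 178.36842105] [0.64910329 0.1545445  0.12      ]
[244 179  10   9  73] [248.15068493 182.95890411] [0.63598    0.06128598 0.12      ]
[223 188  13   6  23] [228.82608696 190.69565217] [0.61930268 0.10620337 0.12      ]
[212 191  52  34 650] [239.85230769 207.51846154] [0.57990926 0.08184452 0.12      ]
[261 220   8   8  29] [264.5862069  223.27586207] [0.54227464 0.0261592  0.12      ]
[230 223  58  26  65] [259.58461538 235.50769231] [0.51472159 0.03841521 0.12      ]
```

View pics/crop1.png

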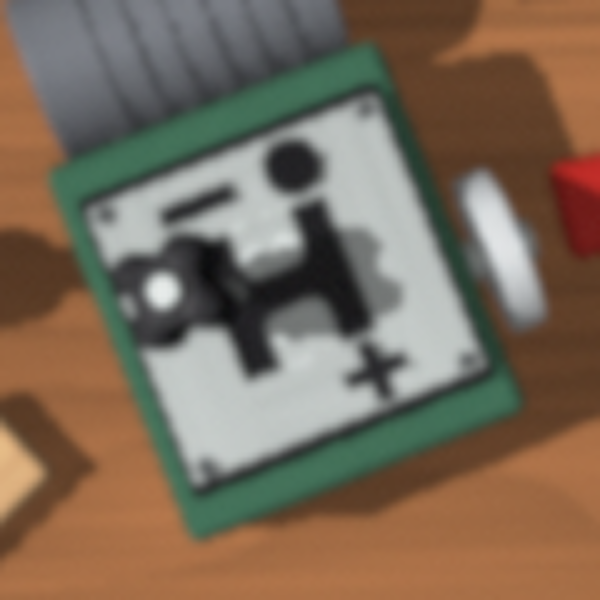

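The close crop shows the H gate clearly. The knob leans left with its bright cap at crop (163,290), which is image (222.6,208). The disc is at the far right.

```bash
python3 - <<'E'
from workcell import observe, imaging
from h import *
f=imaging.grab_frame('top')
G=np.array([.5803,.066]);yaw=.357;X=np.array([np.cos(yaw),np.sin(yaw)]);Y=np.array([-X[1],X[0]])
for uv,z in (([222.6,208],.204),([222.6,208],.208),([190+48,150+57],.116),([190+222/5,150+250/5],.150)):
    p=plane(f,[uv],z)[0]-np.r_[G,0]; print(uv,z,X@p[:2],Y@p[:2])
s=imaging.grab_frame('scene')
cr=s['color'][140:230,210:320];cv2.imwrite('pics/crop2.png',cv2.resize(cr,(770,630//1))[:600,:,::-1])
E
```

```text
[222.6, 208] 0.204 0.014025628134200642 0.04923379191703566
[222.6, 208] 0.208 0.013789615168257413 0.04909907875471294
[238, 207] 0.116 0.008064778036344594 0.018490908568983572
[234.4, 200.0] 0.15 0.023937861767339606 0.019992549017378593
```

View pics/crop2.png

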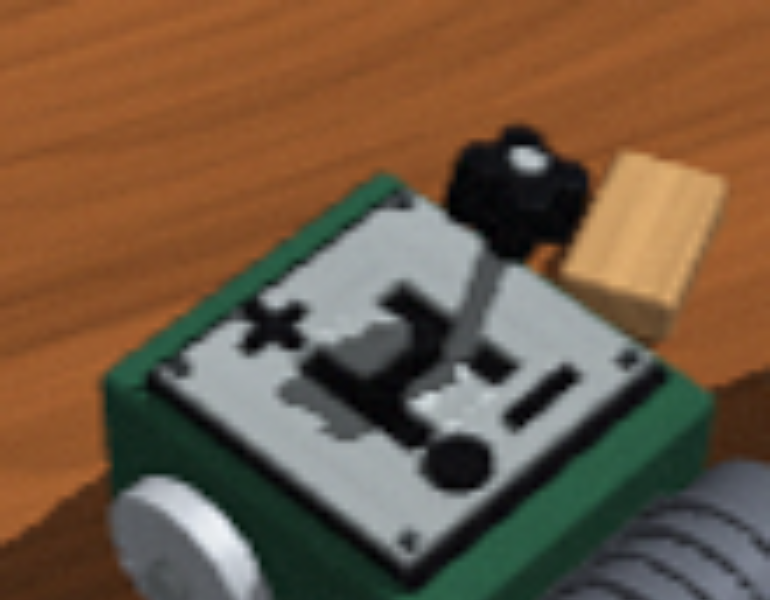

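The knob sits at gate x ≈ +13, y ≈ +46 mm, so along is about +0.075 and it needs a small push in −x before crossing. I'll approach shut and high.

```bash
cat > go.py <<'E'
import sys
from workcell import observe
from h import *
G=np.array([.5803,.066]);yaw=.357;X=np.array([np.cos(yaw),np.sin(yaw)]);Y=np.array([-X[1],X[0]])
s=observe();Rt=R.from_euler('xyz',s['tool_rot'])
p=s['position'];d=p[:2]-G
print('t',s['clock'],'gate mm',np.round([1e3*X@d,1e3*Y@d,1e3*p[2]],1),'F gate',np.round([X@s['force'][:2],Y@s['force'][:2],s['force'][2]],1))
if len(sys.argv)>3:
    x,y,z=[float(a)/1e3 for a in sys.argv[1:4]]
    t=np.r_[G+x*X+y*Y,z]
    print('shift',np.round(Rt.inv().apply(t-p),4),'turn',np.round(np.degrees((Rt.inv()*R.from_euler('xyz',[np.pi,0,yaw])).as_rotvec()),1))
E
python3 go.py 62 45 330
```

```text
t 0.25 gate mm [-539.5 -483.3  231. ] F gate [-0.9 -0.2 -0.3]
shift [ 0.624  -0.5015 -0.0987] turn [-0.   0.   2.5]
```

Emit:
send_rows(plan="0 0 -0.04 0 0 0 0; 0.02 -0.015 -0.08 0 0 0 0; 0.05 -0.04 -0.1 0 0 1 0; 0.08 -0.065 -0.1 0 0 2.5 0; 0.11 -0.09 -0.1 0 0 2.5 0; 0.14 -0.113 -0.1 0 0 2.5 0; 0.17 -0.137 -0.1 0 0 2.5 0; 0.2 -0.161 -0.1 0 0 2.5 0; 0.23 -0.185 -0.1 0 0 2.5 0; 0.26 -0.21 -0.1 0 0 2.5 0", grip_force=60)

```text
clock: 1.08
position: [0.4017, -0.279, 0.3315]
tool_rot: [3.141, -0.0, 0.357]
force: [1.1, -0.7, 0.3]
grip_width: 0.0002
finger_force: 0.0
```

```bash
python3 go.py 62 45 330
```

```text
t 1.0833 gate mm [-287.9 -260.8  331.5] F gate [ 0.8 -1.   0.3]
shift [ 0.3499 -0.3058  0.0013] turn [ 0. -0.  0.]
```

Emit:
send_rows(plan="0.03 -0.026 0 0 0 0 0; 0.065 -0.057 0 0 0 0 0; 0.1 -0.087 0 0 0 0 0; 0.135 -0.118 0 0 0 0 0; 0.17 -0.149 0 0 0 0 0; 0.205 -0.18 0 0 0 0 0; 0.24 -0.21 0 0 0 0 0; 0.28 -0.245 0 0 0 0 0; 0.32 -0.28 0 0 0 0 0; 0.348 -0.303 0 0 0 0 0")

```text
clock: 1.92
position: [0.5992, 0.0859, 0.3313]
tool_rot: [3.141, -0.0, 0.357]
force: [0.4, -1.1, 0.4]
grip_width: 0.0
finger_force: 0.0
```

Emit:
send_rows(plan="0 0 0 0 0 0 0; 0 0 0 0 0 0 0; 0 0 0 0 0 0 0")

```text
clock: 2.17
position: [0.5985, 0.0837, 0.331]
tool_rot: [3.141, 0.001, 0.357]
force: [-0.4, -0.2, -0.5]
grip_width: 0.0001
finger_force: 0.0
```

```bash
python3 go.py 62 45 160; python3 - <<'E'
from workcell import observe,imaging
import cv2
w=imaging.grab_frame('wrist');cv2.imwrite('pics/w1.png',w['color'][:,:,::-1])
E
```

```text
t 2.1667 gate mm [ 23.3  10.3 331. ] F gate [-0.4 -0.1 -0.5]
shift [ 0.0389 -0.0348  0.1709] turn [0. 0. 0.]
```

View pics/w1.png

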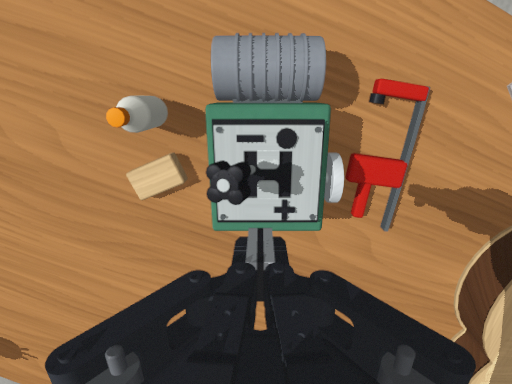

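The wrist view shows the gate square to the tool: disc at (287,138), cross at (285,210), knob at (228,183) leaning left. The alignment is good, so I'll move beyond the knob, go down, and push it in −x a little.

Emit:
send_rows(plan="0.02 -0.018 0 0 0 0 0; 0.039 -0.035 0.02 0 0 0 0; 0.039 -0.035 0.05 0 0 0 0; 0.039 -0.035 0.08 0 0 0 0; 0.039 -0.035 0.11 0 0 0 0; 0.039 -0.035 0.14 0 0 0 0; 0.039 -0.035 0.171 0 0 0 0; 0.039 -0.035 0.171 0 0 0 0; 0.039 -0.035 0.171 0 0 0 0")

```text
clock: 2.97
position: [0.6226, 0.1292, 0.1603]
tool_rot: [3.141, 0.002, 0.356]
force: [0.0, -0.5, 1.3]
grip_width: 0.0
finger_force: 0.0
```

```bash
python3 go.py 36 45 160
```

```text
t 2.9667 gate mm [ 61.7  44.4 160.3] F gate [-0.2 -0.5  1.3]
shift [-0.0257 -0.0006  0.0003] turn [ 0.   0.1 -0.1]
```

Emit:
send_rows(plan="-0.005 0 0 0 0 0 0; -0.01 0 0 0 0 0 0; -0.014 0 0 0 0 0 0; -0.017 0 0 0 0 0 0; -0.02 0 0 0 0 0 0; -0.023 0 0 0 0 0 0; -0.026 0 0 0 0 0 0; -0.027 0 0 0 0 0 0; -0.027 0 0 0 0 0 0")

```text
clock: 3.72
position: [0.5986, 0.1217, 0.1619]
tool_rot: [3.142, -0.003, 0.357]
force: [1.7, 2.5, 12.0]
grip_width: 0.0
finger_force: 1.1
```

```bash
python3 go.py 36 45 160; python3 - <<'E'
from workcell import observe,imaging
import cv2
a=[]
for n,(r,c) in {'wrist':(120,180),'top':(150,190)}.items():
    im=imaging.grab_frame(n)['color']
    im=im[50:250,150:400] if n=='wrist' else im[150:270,190:310]
    a.append(cv2.resize(im,(400,400)))
cv2.imwrite('pics/w2.png',cv2.hconcat(a)[:,:,::-1])
E
```

```text
t 3.7167 gate mm [ 36.6  45.8 161.9] F gate [ 2.5  1.7 12. ]
shift [-0.0006  0.0008  0.0019] turn [ 0.  -0.2  0. ]
```

View pics/w2.png

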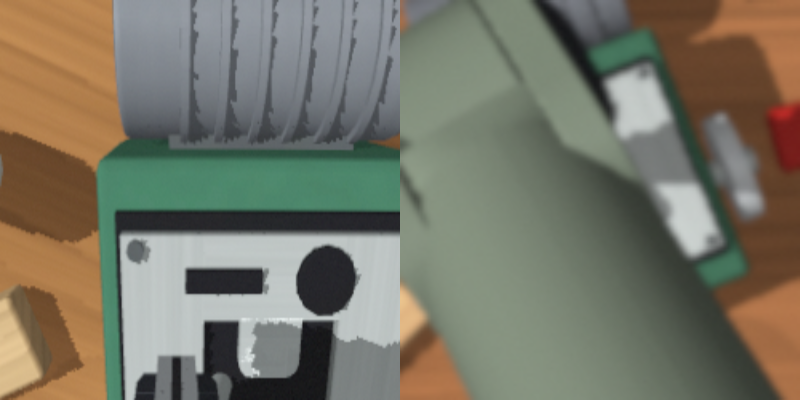

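The wrist view shows the fingers against the far side of the knob. There is a 12 N upward force, so something is bearing on the knob's top; I'll lift slightly and see.

Emit:
send_rows(plan="0.001 0 -0.004 0 0 0 0; 0.001 0 -0.01 0 0 0 0; 0.001 0 -0.01 0 0 0 0")

```text
clock: 4.07
position: [0.599, 0.1214, 0.1715]
tool_rot: [3.141, -0.001, 0.357]
force: [1.0, 0.3, 0.8]
grip_width: 0.0002
finger_force: 0.4
```

```bash
python3 go.py 36 45 170;  python3 - <<'E'
from workcell import observe,imaging
import cv2
im=imaging.grab_frame('wrist')['color']
b=imaging.grab_frame('scene')['color'][110:230,210:330]
cv2.imwrite('pics/w3.png',cv2.hconcat([cv2.resize(im,(400,300)),cv2.resize(b,(300,300))])[:,:,::-1])
E
```

```text
t 4.0667 gate mm [ 36.9  45.4 171.5] F gate [ 1.  -0.1  0.8]
shift [-0.0009  0.0004  0.0015] turn [ 0.  -0.1  0. ]
```

View pics/w3.png

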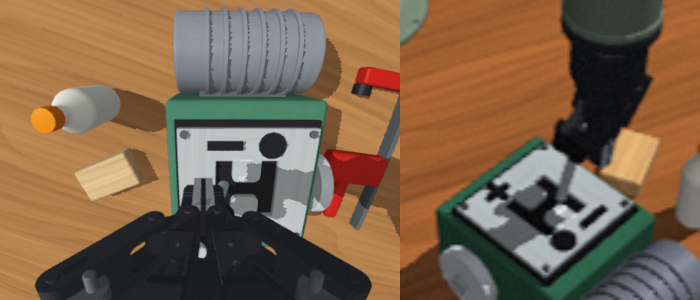

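Lifting cleared the contact, and the scene view shows the stem now at the junction. I'll push about 4 mm more at z ≈ 171.

Emit:
send_rows(plan="-0.001 0 0 0 0 0 0; -0.002 0 0 0 0 0 0; -0.003 0 0 0 0 0 0; -0.004 0 0 0 0 0 0; -0.0045 0 0 0 0 0 0; -0.0045 0 0 0 0 0 0")

```text
clock: 4.67
position: [0.5943, 0.1197, 0.1703]
tool_rot: [-3.142, 0.0, 0.357]
force: [0.9, 0.9, 1.0]
grip_width: 0.0003
finger_force: 0.6
```

```bash
python3 go.py 45 45 280
```

```text
t 4.6667 gate mm [ 31.9  45.5 170.3] F gate [1.2 0.6 1. ]
shift [ 0.0131  0.0005 -0.1097] turn [-0.  0.  0.]
```

Emit:
send_rows(plan="0.007 0 0 0 0 0 0; 0.013 0 -0.01 0 0 0 0; 0.013 0 -0.04 0 0 0 0; 0.013 0 -0.07 0 0 0 0; 0.005 -0.02 -0.1 0 0 0 0; -0.015 -0.045 -0.11 0 0 0 0; -0.032 -0.062 -0.11 0 0 0 0; -0.032 -0.062 -0.11 0 0 0 0; -0.032 -0.062 -0.11 0 0 0 0")

```text
clock: 5.42
position: [0.5425, 0.1673, 0.2808]
tool_rot: [3.141, -0.001, 0.359]
force: [0.0, -0.9, -0.7]
grip_width: -0.0002
finger_force: 0.0
```

```bash
python3 go.py 0 107 170;  python3 - <<'E'
from workcell import observe,imaging
import cv2
im=imaging.grab_frame('wrist')['color']
b=imaging.grab_frame('scene')['color'][110:230,210:330]
cv2.imwrite('pics/w4.png',cv2.hconcat([cv2.resize(im,(480,360)),cv2.resize(b,(320,360))])[:,:,::-1])
E
```

```text
t 5.4167 gate mm [ -0.  108.1 280.8] F gate [-0.3 -0.9 -0.7]
shift [-0.      0.0011  0.1108] turn [ 0.  -0.   0.1]
```

View pics/w4.png

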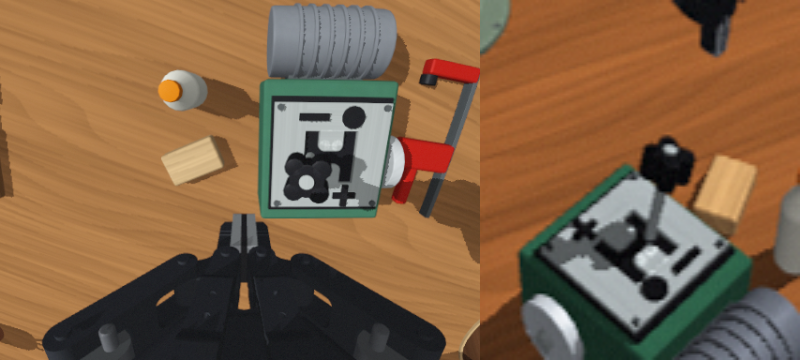

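The wrist view shows the knob cap at (306,183) of the panel, and the scene panel shows the stem at the junction with the cap at about image (281,160). Next I'll measure it.

```bash
cat > cap.py <<'E'
import sys
from workcell import observe,imaging
from h import *
from go import G,X,Y
s=observe();f=imaging.grab_frame('wrist')
T=np.eye(4);T[:3,:3]=R.from_euler('xyz',s['tool_rot']).as_matrix();T[:3,3]=s['position'];T=T@f['tool_from_camera']
f['eye']=T[:3,3];f['orientation']=R.from_matrix(T[:3,:3]).as_euler('xyz')
u=float(sys.argv[1]);v=float(sys.argv[2]);g=f['color'].astype(int)
sub=g[int(v)-9:int(v)+10,int(u)-9:int(u)+10].min(2);ys,xs=np.nonzero(sub>150)
uv=[int(u)-9+xs.mean(),int(v)-9+ys.mean()];p=plane(f,[uv],.204)[0][:2]-G
print(len(xs),uv,'cap gate mm',1e3*X@p,1e3*Y@p)
E
sed -i 's/^if len/if __name__=="__main__" and len/' go.py
python3 cap.py 326.4 195.2
```

```text
t 5.5167 gate mm [  0.5 106.8 280.1] F gate [ 0.1 -0.  -0.4]
189 [np.float64(324.77777777777777), np.float64(194.84656084656083)] cap gate mm 0.14652056583126719 52.20490734895569
```

The cap is at x ≈ 0 mm, so the lever is aligned with the cross slot. I'll turn the tool 90° so the flat sides of the fingers push in −y and the linkage stays clear of the knob.

```bash
python3 -c "
from workcell import observe
print(observe()['qpos'].round(2))"
```

```text
[-0.1   0.41 -0.41  1.68  0.18  1.09 -1.78]
```

Emit:
send_rows(plan="0 0 0 0 0 -7 0; 0 0 0 0 0 -14 0; 0 0 0 0 0 -21 0; 0 0 0 0 0 -28 0; 0 0 0 0 0 -35 0; 0 0 0 0 0 -42 0; 0 0 0 0 0 -49 0; 0 0 0 0 0 -56 0; 0 0 0 0 0 -63 0; 0 0 0 0 0 -70 0")

```text
clock: 6.4
position: [0.5434, 0.166, 0.2798]
tool_rot: [-3.141, -0.0, 1.584]
force: [0.1, -1.2, 1.1]
grip_width: -0.0001
finger_force: 0.0
```

Emit:
send_rows(plan="0 0 0 0 0 -7 0; 0 0 0 0 0 -14 0; 0 0 0 0 0 -20 0; 0 0 0 0 0 -20 0; 0 0 0 0 0 -20 0")

```text
clock: 6.82
position: [0.5432, 0.1661, 0.2798]
tool_rot: [-3.141, -0.001, 1.923]
force: [0.4, -0.4, -0.5]
grip_width: 0.0
finger_force: 0.0
```

```bash
python3 go.py 0 107 171
```

```text
t 6.8167 gate mm [2.000e-01 1.067e+02 2.798e+02] F gate [ 0.2 -0.5 -0.5]
shift [ 2.000e-04 -1.000e-04  1.088e-01] turn [-0.1  0.  89.7]
```

Emit:
send_rows(plan="0 0 0.03 0 0 0 0; 0 0 0.06 0 0 0 0; 0 0 0.09 0 0 0 0; 0 0 0.108 0 0 0 0; -0.01 0 0.108 0 0 0 0; -0.02 0 0.108 0 0 0 0; -0.026 0 0.108 0 0 0 0; -0.03 0 0.108 0 0 0 0; -0.034 0 0.108 0 0 0 0; -0.038 0 0.108 0 0 0 0")

```text
clock: 7.65
position: [0.5565, 0.1309, 0.1733]
tool_rot: [3.14, -0.0, 1.927]
force: [-0.4, 1.8, 1.4]
grip_width: 0.0
finger_force: 1.3
```

```bash
python3 go.py 0 0 171
```

```text
t 7.65 gate mm [  0.4  69.2 173.3] F gate [0.2 1.8 1.4]
shift [-0.0692 -0.0004  0.0023] turn [ 0.1 -0.1 90. ]
```

Emit:
send_rows(plan="-0.005 0 0 0 0 0 0; -0.01 0 0 0 0 0 0; -0.015 0 0 0 0 0 0; -0.02 0 0 0 0 0 0; -0.025 0 0 0 0 0 0; -0.03 0 0 0 0 0 0; -0.034 0 0 0 0 0 0; -0.038 0 0 0 0 0 0; -0.04 0 0 0 0 0 0")

```text
clock: 8.4
position: [0.5702, 0.0929, 0.1722]
tool_rot: [-3.141, 0.0, 1.927]
force: [-0.2, 2.1, 2.7]
grip_width: -0.0004
finger_force: 0.8
```

```bash
python3 go.py 0 -5 171
```

```text
t 8.4 gate mm [ -0.   28.7 172.2] F gate [0.6 2.  2.7]
shift [-0.0337  0.0001  0.0012] turn [ 0.  0. 90.]
```

Emit:
send_rows(plan="-0.004 0 0 0 0 0 0; -0.008 0 0 0 0 0 0; -0.012 0 0 0 0 0 0; -0.016 0 0.001 0 0 0 0; -0.02 0 0.002 0 0 0 0; -0.024 0 0.003 0 0 0 0; -0.027 0 0.004 0 0 0 0; -0.03 0 0.004 0 0 0 0; -0.03 0 0.004 0 0 0 0")

```text
clock: 9.15
position: [0.5807, 0.0647, 0.1681]
tool_rot: [-3.141, 0.0, 1.927]
force: [0.5, -0.0, -0.5]
grip_width: 0.0001
finger_force: 0.1
```

```bash
python3 go.py 0 -9 171
```

```text
t 9.15 gate mm [-1.000e-01 -1.300e+00  1.681e+02] F gate [ 0.5 -0.2 -0.5]
shift [-0.0077  0.0001 -0.0029] turn [-0.  0. 90.]
```

Emit:
send_rows(plan="-0.002 0 0 0 0 0 0; -0.004 0 0 0 0 0 0; -0.006 0 0 0 0 0 0; -0.007 0 0 0 0 0 0; -0.008 0 0 0 0 0 0")

```text
clock: 9.57
position: [0.5833, 0.0579, 0.1683]
tool_rot: [-3.142, -0.0, 1.928]
force: [0.1, 1.1, -1.4]
grip_width: 0.0001
finger_force: 0.6
```

```bash
python3 go.py 0 -9 171; python3 - <<'E'
from workcell import observe,imaging
import cv2
im=imaging.grab_frame('wrist')['color']
b=imaging.grab_frame('scene')['color'][110:230,210:330]
cv2.imwrite('pics/w5.png',cv2.hconcat([cv2.resize(im,(480,360)),cv2.resize(b,(320,360))])[:,:,::-1])
E
```

```text
t 9.5667 gate mm [ -0.   -8.6 168.3] F gate [ 0.5  1.  -1.4]
shift [-0.0004  0.     -0.0027] turn [-0.  0. 90.]
```

View pics/w5.png

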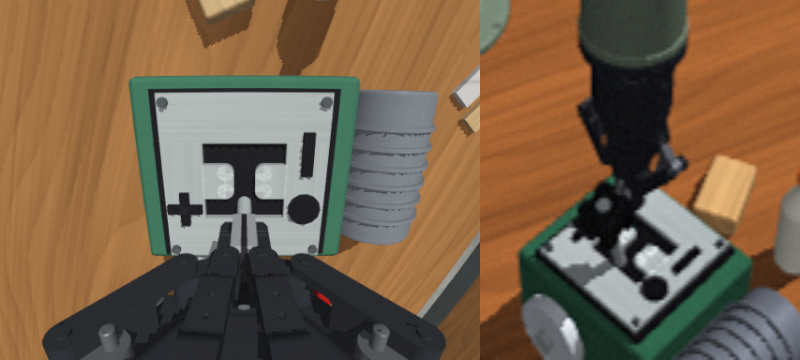

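The knob has crossed to the right, and the fingers are at the crossbar at wrist panel (245,205). I'll press on until the wall answers.

Emit:
send_rows(plan="-0.002 0 0 0 0 0 0; -0.003 0 0 0 0 0 0; -0.004 0 0 0 0 0 0; -0.005 0 0 0 0 0 0; -0.005 0 0 0 0 0 0")

```text
clock: 10.08
position: [0.5851, 0.053, 0.1683]
tool_rot: [-3.142, 0.0, 1.928]
force: [-0.4, 0.3, -1.6]
grip_width: 0.0006
finger_force: 0.5
```

```bash
python3 go.py 0 100 330
```

```text
t 10.0833 gate mm [ -0.  -13.8 168.3] F gate [-0.3  0.5 -1.6]
shift [ 0.1138 -0.     -0.1617] turn [-0.  0. 90.]
```

Emit:
send_rows(plan="-0.001 0 0 0 0 0 0; -0.002 0 0 0 0 0 0; -0.003 0 0 0 0 0 0; -0.004 0 0 0 0 0 0; -0.004 0 0 0 0 0 0")

```text
clock: 10.5
position: [0.5862, 0.0501, 0.1681]
tool_rot: [-3.141, -0.001, 1.928]
force: [-1.4, 5.4, -2.0]
grip_width: 0.0002
finger_force: 2.5
```

```bash
python3 go.py 0 30 330
```

```text
t 10.5 gate mm [ -0.  -16.9 168.1] F gate [ 0.6  5.5 -2. ]
shift [ 0.0471  0.     -0.1618] turn [-0.1 -0.  90. ]
```

A 5.5 N wall reaction means the lever is fully across. I'll back off, lift, turn back, and go to the near side of the knob.

Emit:
send_rows(plan="0.01 0 0 0 0 0 0; 0.025 0 -0.01 0 0 0 0; 0.03 0 -0.04 0 0 0 0; 0.03 0 -0.08 0 0 0 0; 0.03 0 -0.12 0 0 7 0; 0.02 -0.02 -0.12 0 0 14 0; 0.01 -0.04 -0.12 0 0 21 0; 0 -0.06 -0.12 0 0 28 0; -0.01 -0.08 -0.12 0 0 35 0; -0.028 -0.095 -0.12 0 0 42 0")

```text
clock: 11.33
position: [0.5056, -0.0084, 0.2894]
tool_rot: [3.141, -0.0, 1.191]
force: [0.6, 0.1, 1.1]
grip_width: -0.0002
finger_force: 0.0
```

Emit:
send_rows(plan="0 0 0 0 0 7 0; 0 0 0 0 0 14 0; 0 0 0 0 0 21 0; 0 0 0 0 0 28 0; 0 0 0 0 0 35 0; 0 0 0 0 0 42 0; 0 0 0 0 0 48 0; 0 0 0 0 0 48 0; 0 0 0 0 0 48 0")

```text
clock: 12.08
position: [0.5071, -0.0088, 0.2889]
tool_rot: [3.141, -0.001, 0.362]
force: [0.6, 1.1, -0.3]
grip_width: -0.0001
finger_force: 0.0
```

```bash
python3 go.py -70 -45 168; python3 - <<'E'
from workcell import observe,imaging
import cv2
im=imaging.grab_frame('wrist')['color']
cv2.imwrite('pics/w6.png',im[:,:,::-1])
E
```

```text
t 12.0833 gate mm [-94.7 -44.5 288.9] F gate [ 0.9  0.8 -0.3]
shift [0.0246 0.0006 0.121 ] turn [ 0.  -0.   0.3]
```

View pics/w6.png

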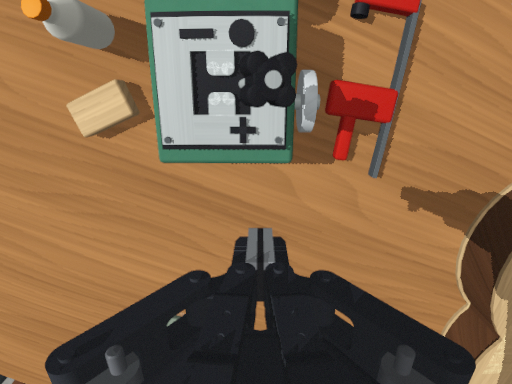

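The lever is now on the right side, with its cap at (273,80), level with the cross slot. I'll go down behind it and push in +x.

```bash
python3 cap.py 273 80
```

```text
t 12.1333 gate mm [-94.7 -44.7 288.8] F gate [-0.   0.1  0.1]
221 [np.float64(272.6244343891403), np.float64(78.94117647058823)] cap gate mm -1.6287101618219306 -53.50172644826904
```

Emit:
send_rows(plan="0.01 0 0.03 0 0 0 0; 0.02 0 0.06 0 0 0 0; 0.03 0.001 0.09 0 0 0 0; 0.03 0.002 0.117 0 0 0 0; 0.035 0.002 0.117 0 0 0 0; 0.04 0.002 0.117 0 0 0 0; 0.045 0.002 0.117 0 0 0 0; 0.05 0.002 0.117 0 0 0 0; 0.055 0.002 0.117 0 0 0 0; 0.06 0.002 0.117 0 0 0 0")

```text
clock: 13.02
position: [0.5651, 0.0094, 0.1725]
tool_rot: [3.141, -0.002, 0.357]
force: [-0.2, -0.4, 0.5]
grip_width: 0.0001
finger_force: 0.0
```

```bash
python3 go.py 8 -46 170
```

```text
t 13.0167 gate mm [-34.  -47.7 172.5] F gate [-0.3 -0.3  0.5]
shift [ 0.042  -0.0017  0.0025] turn [ 0.  -0.1  0. ]
```

Emit:
send_rows(plan="0.005 0 0 0 0 0 0; 0.01 0 0 0 0 0 0; 0.015 0 0.001 0 0 0 0; 0.02 -0.001 0.002 0 0 0 0; 0.025 -0.001 0.003 0 0 0 0; 0.03 -0.002 0.003 0 0 0 0; 0.035 -0.002 0.004 0 0 0 0; 0.04 -0.002 0.004 0 0 0 0; 0.042 -0.002 0.004 0 0 0 0")

```text
clock: 13.77
position: [0.6034, 0.0263, 0.1671]
tool_rot: [-3.141, -0.0, 0.357]
force: [-0.7, -1.0, -1.4]
grip_width: -0.0002
finger_force: 0.6
```

```bash
python3 go.py 16 -46 168
```

```text
t 13.7667 gate mm [  7.7 -45.3 167.1] F gate [-1.1 -0.7 -1.4]
shift [ 0.0083  0.0007 -0.0009] turn [-0. -0.  0.]
```

Emit:
send_rows(plan="0.002 0 0 0 0 0 0; 0.004 0 0 0 0 0 0; 0.006 0 0 0 0 0 0; 0.007 0 0 0 0 0 0; 0.008 0 0 0 0 0 0; 0.008 0 0 0 0 0 0")

```text
clock: 14.27
position: [0.6104, 0.0286, 0.1673]
tool_rot: [-3.142, -0.0, 0.357]
force: [-1.3, -0.7, -0.1]
grip_width: -0.0
finger_force: 0.5
```

```bash
python3 go.py 16 -46 168
```

```text
t 14.2667 gate mm [ 15.2 -45.6 167.3] F gate [-1.4 -0.2 -0.1]
shift [ 0.0008  0.0004 -0.0007] turn [-0. -0.  0.]
```

Still moving freely; I'll continue until the wall stops it.

Emit:
send_rows(plan="0.001 0 0 0 0 0 0; 0.002 0 0 0 0 0 0; 0.003 0 0 0 0 0 0; 0.004 0 0 0 0 0 0; 0.005 0 0 0 0 0 0; 0.005 0 0 0 0 0 0")

```text
clock: 14.77
position: [0.6137, 0.0295, 0.1669]
tool_rot: [3.141, 0.004, 0.357]
force: [-10.8, -5.2, 4.2]
grip_width: 0.0003
finger_force: 5.2
```

```bash
python3 go.py 20 -46 168
```

```text
t 14.7667 gate mm [ 18.5 -45.9 166.9] F gate [-11.9  -1.2   4.2]
shift [ 0.0015  0.0001 -0.0011] turn [ 0.   0.2 -0. ]
```

12 N at the wall, so the lever is home. I'll back off, lift, and verify numerically.

Emit:
send_rows(plan="-0.01 0 0 0 0 0 0; -0.025 0 0 0 0 0 0; -0.04 0 -0.01 0 0 0 0; -0.06 0 -0.04 0 0 0 0; -0.08 0 -0.08 0 0 0 0; -0.1 0 -0.12 0 0 0 0; -0.112 0 -0.122 0 0 0 0; -0.112 0 -0.122 0 0 0 0; -0.112 0 -0.122 0 0 0 0")

```text
clock: 15.52
position: [0.5103, -0.009, 0.29]
tool_rot: [3.141, -0.002, 0.357]
force: [0.2, 1.0, 0.6]
grip_width: 0.0
finger_force: 0.0
```

```bash
cat > v.py <<'E'
from workcell import observe,imaging
from h import *
from go import G,X,Y
s=observe();f=imaging.grab_frame('wrist')
T=np.eye(4);T[:3,:3]=R.from_euler('xyz',s['tool_rot']).as_matrix();T[:3,3]=s['position'];T=T@f['tool_from_camera']
f['eye']=T[:3,3];f['orientation']=R.from_matrix(T[:3,:3]).as_euler('xyz')
g=f['color'].astype(int);n,l,st,c=cv2.connectedComponentsWithStats(((g.min(2)>150)&(np.ptp(g,axis=2)<25)).astype(np.uint8))
for i in range(1,n):
    if 30<st[i,4]<600:
        p=plane(f,[c[i]],.202)[0][:2]-G;print(st[i],c[i].round(1),'gate mm',np.round([1e3*X@p,1e3*Y@p],1))
E
python3 v.py; python3 -c "print('expected cap',185*.2955,-185*.955*.267)"
```

```text
t 15.5167 gate mm [-91.8 -45.8 290. ] F gate [0.5 0.8 0.6]
[ 47   0  22   7 116] [57.1  2.8] gate mm [ 61.5 111.2]
[259   2  16  17 214] [266.4  10.4] gate mm [ 50.7 -50.3]
[43 26 15 15 92] [49.8 33.3] gate mm [ 40. 121.]
expected cap 54.6675 -47.172225
```

The reading is near home, but the cap is at the image edge. I'll take one better look from directly above.

Emit:
send_rows(plan="0.01 0 -0.02 0 0 0 0; 0.025 0 -0.03 0 0 0 0; 0.04 0 -0.03 0 0 0 0; 0.055 0 -0.03 0 0 0 0; 0.06 0 -0.03 0 0 0 0; 0.06 0 -0.03 0 0 0 0; 0.06 0 -0.03 0 0 0 0")

```text
clock: 16.15
position: [0.5659, 0.0124, 0.3182]
tool_rot: [-3.141, 0.002, 0.358]
force: [-0.5, 0.4, -0.2]
grip_width: 0.0
finger_force: 0.0
```

```bash
cat >> v.py <<'E'
g=f['color'];m=((g.max(2)<75)).astype(np.uint8);n,l,st,c=cv2.connectedComponentsWithStats(m)
for i in range(1,n):
    if 40<st[i,4]<6000:
        p=plane(f,[c[i]],.120)[0][:2]-G;print('dark',st[i],'gate mm',np.round([1e3*X@p,1e3*Y@p],1))
E
python3 v.py
```

```text
t 16.15 gate mm [-32.2 -45.2 318.2] F gate [-0.3  0.6 -0.2]
[494  35  18  59 553] [505.4  58.6] gate mm [  85.6 -270.4]
[ 68  54  24  11 174] [79.5 59. ] gate mm [ 82.3 117.4]
[69 82 13 10 54] [74.9 86.2] gate mm [ 59.1 126.1]
[260  82  14  15 156] [266.3  89.4] gate mm [ 53.4 -50.1]
[296 120  14  49 526] [302.3 146.6] gate mm [  1.6 -84.7]
dark [193  44  12  14  68] gate mm [95.9 26.9]
dark [221  47  12  11  66] gate mm [94.8 -5.1]
dark [250  47   9  11  52] gate mm [ 95.  -36.7]
dark [208  48  10  10  55] gate mm [95.2 10.9]
dark [236  48   9  10  47] gate mm [ 94.9 -20.9]
dark [262  49  21   9  84] gate mm [ 93.  -57.2]
dark [173  55  16   4  48] gate mm [92.5 47.3]
dark [341  54  17  13 170] gate mm [  88.1 -147.6]
dark [ 164   69  128  121 4500] gate mm [ 25.4 -22.9]
dark [190  91  29   7 200] gate mm [50.  22.5]
dark [234 164  22  22 214] gate mm [-49.7 -24.1]
dark [ 470  204   42   62 1367] gate mm [-136.5 -392. ]
dark [  5 378  13   6  46] gate mm [-479.2  456.6]
```

The cap is at x = 53 mm, so along is about 0.29–0.30: home. The robot is clear of everything.

```bash
python3 -c "
from workcell import bot
print(bot.job_done())"
```

```text
the job is handed in; nothing more can be done
None
```

I pushed the lever across with the shut fingers, and it now stands fully home in the far right slot by the disc, leaning about 0.29–0.30 rad. The arm is clear, the wooden block, glue bottle and bar clamp were not touched, and I handed the job in at about 16 s (no verdict was shown).

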